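Switch on the microtome drive under its guard

ROBOT

A 7-joint arm with a two-finger parallel gripper is mounted at the origin on a cart in front of the work surface, level with it; the furniture and walls round the work are solid. World frame = base frame: x ahead of the robot, y to its left, z up, the work surface at z = 0. Lengths are in m, angles in rad, forces in N, time in s.
With the tool pointing down it reaches from about 0.4 to 0.85 m from the base axis. Payload 10.4 kg.
Tool frame: the origin (TCP) lies between the finger pads; the fingertips stand 19 mm ahead of it and the grasp point (between the pads) is the TCP; z points along the fingers, x is the direction in which the jaws open and shut, and the axes are right-handed (so a half turn about z gives the same grasp; the last joint's range is limited). The gripper opens to 87 mm and grips with 3 to 60 N. Pads are 19 mm wide; open, the fingers measure 117 mm over their backs; the gripper's body (75 mm by 190 mm) begins 51 mm behind the grasp point.
Start: joints at [1.209, 0.332, -0.065, 1.46, 0.022, 1.35, -0.088], TCP at [0.208, -0.589, 0.242] pointing down, gripper open.
Joint ranges: [-2.6, 2.6], [-0.5, 2.12], [-1.47, 1.34], [0.16, 2.42], [-1.27, 4.41], [0.06, 2.06], [-2.6, 2.6]. Speed limits (rad/s): [2.22, 2.22, 2.79, 2.79, 3.14, 3.14, 3.14].

INTERFACE

Orientations are given as a unit quaternion [x, y, z, w].
In Python, from bench import * gives the robot as it stands.
- The arm moves only by the tool step_arm, never from a script. Its argument "commands" is a list of rows, each a list of 6 numbers: the shift along the tool's x, y, z in m, then the turn, a rotation vector about the tool's x, y, z in rad. In form: [[tx, ty, tz, rx, ry, rz], ...]. A call has 1 to 12 rows; each row shifts and turns the commanded pose from where the row before left it, along the tool's axes as they then stand; what a row does not reach is not made up. A row lasts 1/10 s, in which the tool goes at most 50 mm and 8.59 degrees, less where a joint would pass 70% of its speed; a pose out of reach is approached as far as the arm can. A call with a gripper value outside its range is refused whole. "gripper" is the opening, from 0 (shut) to 1 (fully open), set as the call begins (left out, the last holds). The fingers move at their own pace and stop on an object; "grip_force" is the grip in N (left out, the last holds). Time passes only in rows, so rows that do not move let the fingers close. It gives the time, the measured TCP pose, the force and the opening at its end, in the units of the state.
- read_state(): the state, without advancing time (a new reading comes with each control period).
- camera(name): name is "scene" or "side" or "wrist"; returns the picture (480x640x3 uint8, red, green, blue); there is no depth.
- get_calibration(name): a dict with "fx", "fy", "cx", "cy" (pixels), "k1" (the pictures are not rectified: a ray, as slopes to the right and down, at radius r is drawn at 1 + k1 r^2 times it, then the intrinsics apply), "R" (3x3) and "t" (3): a world point X has camera coordinates R X + t. Camera axes: x right, y down, z forward; pixel columns grow to the right and rows downward; lengths in m; the calibration is good to about 2 mm. A picture is of the moment at which its call begins: read the wrist's pose just before it. get_calibration takes no time and is no camera call; for the wrist camera it gives the pose at the moment of the call.
- close_job(): hands the job in, once; it reports no verdict.
The state is a dict: "time": time; "joint_positions": joint angles; "joint_vel": joint speeds; "joint_torque": joint torques, N m; "ee_pos": TCP position; "eef_rot": TCP orientation; "ft_force": force on the tool from outside, world axes, zero at the start; "torque": the same for the moment, N m; "width": finger opening in m.
Only numpy, scipy, OpenCV 4.12 (cv2) and the standard library are available. Lean on these libraries where they do the work, as an engineer would, in place of code of your own. Each camera call takes 0.05 s, during which the arm holds its last target. There are 200 camera calls.

TASK

Switch on the microtome's motor drive: at the box with the red guard, lift the guard on the back of a fingertip, push the toggle beneath it fully over to the rear, then draw back and let the guard drop shut. Do it gently with light touches; grip nothing, and leave the yellow-guarded box and everything else on the desk as it is.

Things in the scene. Friction and masses are not known exactly. Their poses are not given: they have to be found in the camera images.
- red_console: Fixed grey bench power box with the red guard, the power switch of the microtome's motor drive. 100 (x) x 110 (y) x 50 mm high; origin at the centre of its underside, on the desk; its own -x side is the front, which faces roughly to the robot. Hinge, guard and toggle all lie on its middle plane y = 0, symmetric to it; the deck is 50 mm up.
- red_guard (a joint): Hinge of the translucent red hood guard, 0 = shut over the toggle, grows as the front is lifted, stop at 1.9 rad. Hood 65 mm long (x), 76 wide (70 inside), 54 high, 3 mm walls, open underneath, slick polished plastic on which a finger slides easily (friction about 0.2). Light and weakly sprung: under 1 N at the lip lifts it and it falls shut by itself from any angle when released.
- red_lip (a point): Middle of the outer front edge of the red guard's lip; moves with the guard. The lip is a 76 mm wide, 4 mm thick flange at the foot of the hood's front, flared outward and up at 38 degrees, 14 mm out and 11 mm up. When shut this edge is 67 mm above the desk, 13 mm in front of the box's front face and 78 mm in front of the hinge axis; below it there is free space down to the desk.
- red_hinge (a point): Point on the red guard's hinge axis (which runs along the box's y), 15 mm behind the box's centre, 56 mm above the desk.
- red_toggle (a joint): Steel toggle lever under the guard: 0 = off, leaning 0.3 rad to the front; 0.6 = on, leaning 0.3 rad to the rear, hard stops at both; starts within 0.05 of off. Stays where it is left; under 2 N at its end moves it. Pivot 19 mm in front of the box's centre, 52 mm above the desk.
- red_tip (a point): Centre of the round end of the red box's toggle, 46 mm from its pivot; lever 10 mm thick. Its x axis turns with the lever.
- yellow_console: Fixed grey bench power box with the yellow guard, which feeds other equipment and is to be left alone. 100 (x) x 110 (y) x 50 mm high; origin at the centre of its underside, on the desk; its own -x side is the front, which faces roughly to the robot. Hinge, guard and toggle all lie on its middle plane y = 0, symmetric to it; the deck is 50 mm up.
- yellow_guard (a joint): Hinge of the translucent yellow hood guard, 0 = shut over the toggle, grows as the front is lifted, stop at 1.9 rad. Hood 65 mm long (x), 76 wide (70 inside), 54 high, 3 mm walls, open underneath, slick polished plastic on which a finger slides easily (friction about 0.2). Light and weakly sprung: under 1 N at the lip lifts it and it falls shut by itself from any angle when released.
- yellow_lip (a point): Middle of the outer front edge of the yellow guard's lip; moves with the guard. The lip is a 76 mm wide, 4 mm thick flange at the foot of the hood's front, flared outward and up at 38 degrees, 14 mm out and 11 mm up. When shut this edge is 67 mm above the desk, 13 mm in front of the box's front face and 78 mm in front of the hinge axis; below it there is free space down to the desk.
- yellow_hinge (a point): Point on the yellow guard's hinge axis (which runs along the box's y), 15 mm behind the box's centre, 56 mm above the desk.
- yellow_toggle (a joint): Steel toggle lever under the guard: 0 = off, leaning 0.3 rad to the front; 0.6 = on, leaning 0.3 rad to the rear, hard stops at both; starts within 0.05 of off. Stays where it is left; under 2 N at its end moves it. Pivot 19 mm in front of the box's centre, 52 mm above the desk.
- yellow_tip (a point): Centre of the round end of the yellow box's toggle, 46 mm from its pivot; lever 10 mm thick. Its x axis turns with the lever.
- timer: Loose bystander, not to be moved: white bench timer with a red knob, 62x62x39 mm; origin at the centre of its underside.
- dye_bottle: Loose bystander, not to be moved: small amber bottle with a white cap, 27x27x61 mm; origin at the centre of its underside.
- stain_jar: Loose bystander, not to be moved: square glass jar with violet stain, 62x62x104 mm; origin at the centre of its underside.
- cassette_white: Loose bystander, not to be moved: white tissue cassette, 28x40x6 mm; origin at the centre of its underside.
- cassette_pink: Loose bystander, not to be moved: pink tissue cassette, 28x40x6 mm; origin at the centre of its underside.
- forceps: Loose bystander, not to be moved: steel forceps, 15x119x9 mm; origin at the centre of its underside.
- blade_dispenser: Loose bystander, not to be moved: blade dispenser, 30x100x22 mm; origin at the centre of its underside.

How it is judged:
By the outcome, as a careful person would: the job done as asked, in the order asked, and still so for the second after the job is handed in, with the robot touching nothing.
It also fails if it takes over 35 s, if anything falls off the work surface, if the arm or the gripper's body presses on something with over 40 N, if the wrist force passes 120 N, or if a joint passes its speed limit or range.

## Working session

There is one attempt and no reset: what is moved stays moved. The work goes in short steps, Python scripts to look and compute and a tool call to move; the robot and the scene stay as the last step left them, time stands still between calls to the robot, and variables do not carry over. Pictures are saved under pics/ and viewed, on a budget of 10 in all, crops included, one or two more only if the job needs it, and the job is handed in when it is done.

Besides the shell and the picture viewer there is one more tool, called after "Request:" by a JSON object that holds its "method" and its "body". step_arm: Moves the arm, as the interface text tells. Its arguments: {"type":"object","properties":{"commands":{"type":"array","items":{"type":"array","items":{"type":"number"}}},"gripper":{"type":"number"},"grip_force":{"type":"number"}},"required":["commands"]}

```bash
ls; mkdir -p pics; python3 - <<'E'
from bench import *
import cv2,numpy as np
s=read_state();print(s)
for n in("scene","side"):
    cv2.imwrite(f"pics/{n}0.png",camera(n)[:,:,::-1]);print(n,get_calibration(n))
E
```

```text
pics
{'time': 0.0, 'joint_positions': array([ 1.20938414,  0.33285992, -0.06466866,  1.4609505 ,  0.02158401,
        1.34988657, -0.08848758]), 'joint_vel': array([ 0.00060694, -0.00155138,  0.00040561, -0.00043897,  0.00054435,
        0.0010292 ,  0.00067519]), 'joint_torque': array([-9.97892203e-04, -6.23255181e+01,  2.37148470e-02, -3.89895952e+01,
       -6.15258445e-02,  3.97784798e-02,  1.80192037e-04]), 'ee_pos': array([ 0.20759243, -0.58913476,  0.24075691]), 'eef_rot': array([ 8.16200591e-01, -5.77768205e-01, -5.92201922e-04, -3.82279806e-04]), 'ft_force': array([ 0.53087086,  1.1797203 , -0.36239888]), 'torque': array([ 0.01087995, -0.03161751, -0.02201744]), 'width': 0.08685181335920608}
scene {'fx': 520.1032003518401, 'fy': 520.1032003518401, 'cx': 322.0178772044083, 'cy': 245.65056903938938, 'k1': -0.04172660857880278, 'R': array([[-7.98890078e-01, -6.01476479e-01, -8.29891845e-04],
       [-3.13718287e-01,  4.17861751e-01, -8.52626761e-01],
       [ 5.13181722e-01, -6.80894707e-01, -5.22519778e-01]]), 't': array([0.43921711, 0.28524899, 0.78960894])}
side {'fx': 448.65155440048426, 'fy': 448.65155440048426, 'cx': 322.6774195281939, 'cy': 234.6631169283601, 'k1': 0.02876324650311764, 'R': array([[ 0.99278685, -0.11879628,  0.01617776],
       [-0.04443874, -0.48993903, -0.87062331],
       [ 0.11135293,  0.86362445, -0.49168418]]), 't': array([-0.56984153,  0.06524798,  0.99792676])}
```

View pics/scene0.png

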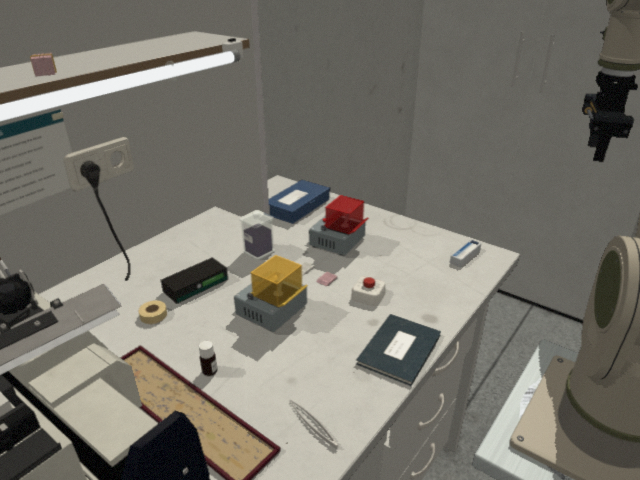

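View pics/side0.png

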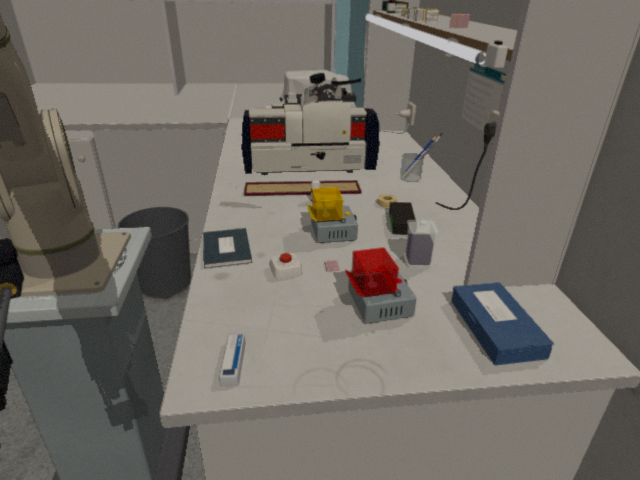

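The scene view shows the red-guarded box near (342,225) and the side view shows it near (378,285), with its lip towards the robot. The yellow box is at (275,290) and (330,215). Next I'll zoom both views on the red box.

```bash
cat > h.py <<'E'
from bench import *
import cv2,numpy as np
def ray(n,uv,c=None):
    c=c or get_calibration(n)
    K=np.array([[c['fx'],0,c['cx']],[0,c['fy'],c['cy']],[0,0,1]])
    p=cv2.undistortPoints(np.array([[uv]],float),K,np.array([c['k1'],0,0,0,0]))[0,0]
    R=np.array(c['R']);return -R.T@c['t'],R.T@np.r_[p,1]
def onz(n,uv,z,c=None):
    o,d=ray(n,uv,c);return o+d*(z-o[2])/d[2]
def proj(n,X,c=None):
    c=c or get_calibration(n)
    K=np.array([[c['fx'],0,c['cx']],[0,c['fy'],c['cy']],[0,0,1]])
    return cv2.projectPoints(np.atleast_2d(X).astype(float),cv2.Rodrigues(np.array(c['R']))[0],np.array(c['t']),K,np.array([c['k1'],0,0,0,0]))[0][:,0]
E
python3 - <<'E'
import cv2,numpy as np
a=cv2.imread('pics/scene0.png')[185:260,300:380]; b=cv2.imread('pics/side0.png')[240:325,335:425]
a=cv2.resize(a,(400,375),interpolation=cv2.INTER_CUBIC);b=cv2.resize(b,(400,378),interpolation=cv2.INTER_CUBIC)
cv2.imwrite('pics/z1.png',np.hstack([a,b[:375]]))
E
```

```text
(no output)
```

View pics/z1.png

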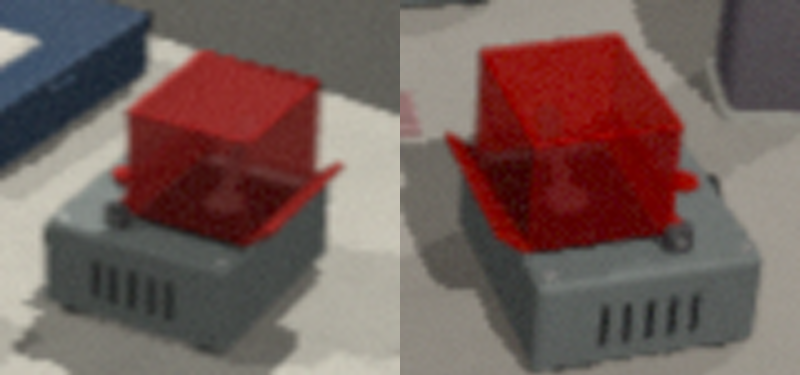

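Zoomed, the deck corners (z=0.05) and hood top corners are readable in both views. I'll cast those and cross-check them.

```bash
python3 - <<'E'
from h import *
A=lambda u,v:(300+u/5,185+v/5)
B=lambda u,v:(335+(u-400)/4.444,240+v/4.444)
def l2(p,q):
    o1,d1=ray('scene',p);o2,d2=ray('side',q)
    M=np.c_[d1,-d2];s=np.linalg.lstsq(M,o2-o1,rcond=None)[0]
    a,b=o1+s[0]*d1,o2+s[1]*d2;return (a+b)/2,np.linalg.norm(a-b)
for n in('scene','side'):print(n,ray(n,(320,240))[0])
P={}
for k,n,uv,z in[('rear+y','scene',A(47,228),.05),('front+y','scene',A(228,275),.05),('front-y','scene',A(325,200),.05),
 ('front-y s','side',B(538,284),.05),('rear-y s','side',B(758,263),.05),
 ('top f+y','scene',A(250,138),.11),('top r+y','scene',A(130,112),.11),('top r-y','scene',A(205,53),.11),('top f-y','scene',A(320,88),.11),
 ('top f-y s','side',B(535,150),.11),('top r-y s','side',B(682,127),.11),('top f+y s','side',B(481,50),.11),('top r+y s','side',B(618,36),.11),
 ('lip -y','scene',A(342,166),.067),('lip +y s','side',B(450,136),.067)]:
    print(k,np.round(onz(n,uv,z),4))
for k,a,b in[('tf-y',A(320,88),B(535,150)),('tr+y',A(130,112),B(618,36)),('tr-y',A(205,53),B(682,127)),('tf+y',A(250,138),B(481,50))]: print(k,l2(a,b))
E
```

```text
scene [0.03516114 0.68262466 0.65616171]
side [ 0.45750864 -0.89756147  0.55668997]
rear+y [ 0.6947 -0.1434  0.05  ]
front+y [ 0.6024 -0.159   0.05  ]
front-y [ 0.6052 -0.2441  0.05  ]
front-y s [ 0.6201 -0.2673  0.05  ]
rear-y s [ 0.7137 -0.2625  0.05  ]
top f+y [ 0.6067 -0.1801  0.11  ]
top r+y [ 0.6649 -0.1681  0.11  ]
top r-y [ 0.6728 -0.2388  0.11  ]
top f-y [ 0.6087 -0.2407  0.11  ]
top f-y s [ 0.6169 -0.2585  0.11  ]
top r-y s [ 0.6794 -0.248   0.11  ]
top f+y s [ 0.609 -0.182  0.11 ]
top r+y s [ 0.6705 -0.176   0.11  ]
lip -y [ 0.6008 -0.2508  0.067 ]
lip +y s [ 0.5972 -0.1828  0.067 ]
tf-y (array([ 0.61723276, -0.25183893,  0.10416003]), np.float64(0.003422355921113927))
tr+y (array([ 0.67014569, -0.17348827,  0.10733622]), np.float64(0.002973420166964254))
tr-y (array([ 0.67898317, -0.24549361,  0.10694797]), np.float64(0.003552142772770781))
tf+y (array([ 0.6084831 , -0.18171393,  0.10930742]), np.float64(0.0015178899041229663))
```

The measurements agree. The red box centre is about (0.660, -0.212) with yaw about 0.12, which puts the lip at about (0.597, -0.219, 0.067). I'll go to a spot in front of and above it with the gripper shut, then pitch the fingers forward.

Request:
{"method": "step_arm", "body": {"commands": [[-0.0196, -0.0346, 0.0033, 0, 0, 0.02], [-0.0196, -0.0346, 0.0033, 0, 0, 0.02], [-0.0196, -0.0346, 0.0033, 0, 0, 0.02], [-0.0196, -0.0346, 0.0033, 0, 0, 0.02], [-0.0196, -0.0346, 0.0033, 0, 0, 0.02], [-0.0196, -0.0346, 0.0033, 0, 0, 0.02], [-0.0196, -0.0346, 0.0033, 0, 0, 0.02], [-0.0196, -0.0346, 0.0033, 0, 0, 0.02], [-0.0196, -0.0346, 0.0033, 0, 0, 0.02], [-0.0196, -0.0346, 0.0033, 0, 0, 0.02], [-0.0196, -0.0346, 0.0033, 0, 0, 0.02], [0, 0, 0, 0, 0, 0]], "gripper": 0}}

```text
time: 1.3
ee_pos: [0.5297, -0.2847, 0.2042]
eef_rot: [0.75, -0.661, -0.001, -0.001]
ft_force: [0.1, 0.8, -0.4]
width: 0.0021
```

Request:
{"method": "step_arm", "body": {"commands": [[0, 0, 0, 0.14, 0, 0], [0, 0, 0, 0.14, 0, 0], [0, 0, 0, 0.14, 0, 0], [0, 0, 0, 0.14, 0, 0], [0, 0, 0, 0.14, 0, 0], [0, 0, 0, 0, 0, 0], [0, 0, 0, 0, 0, 0]]}}

```text
time: 2.0
ee_pos: [0.5256, -0.2894, 0.2047]
eef_rot: [0.707, -0.627, 0.215, -0.246]
ft_force: [0.6, -0.2, 0.7]
width: 0.0006
```

```bash
cat >> h.py <<'E'
from scipy.spatial.transform import Rotation as Ro
C=np.array([.660,-.212,0]);YAW=.12
def rep():
    s=read_state();R=Ro.from_quat(s['eef_rot']).as_matrix();B=Ro.from_euler('z',YAW).as_matrix()
    p=s['ee_pos'];tip=p+.019*R[:,2]
    print('t',s['time'],'tcp',p.round(4),'q',s['joint_positions'].round(2),'F',s['ft_force'].round(1),'w',round(s['width'],4))
    print('tool axes in box (cols)\n',(B.T@R).round(3))
    print('end centre box mm',((B.T@(tip-C))*1e3).round(1),'upper edge',((B.T@(tip-.0095*R[:,1]-C))*1e3).round(1))
    return s,R,B
E
python3 - <<'E'
from h import *
rep()
cv2.imwrite('pics/w1.png',camera('wrist')[:,:,::-1])
E
```

```text
t 2.0 tcp [ 0.5256 -0.2894  0.2047] q [ 1.02  0.07 -0.35  2.02 -0.72  0.7  -0.3 ] F [ 0.6 -0.2  0.7] w 0.0006
tool axes in box (cols)
 [[ 0.002 -0.786  0.619]
 [-1.     0.001  0.004]
 [-0.004 -0.619 -0.786]]
end centre box mm [-130.9  -60.7  189.7] upper edge [-123.4  -60.7  195.6]
```

View pics/w1.png

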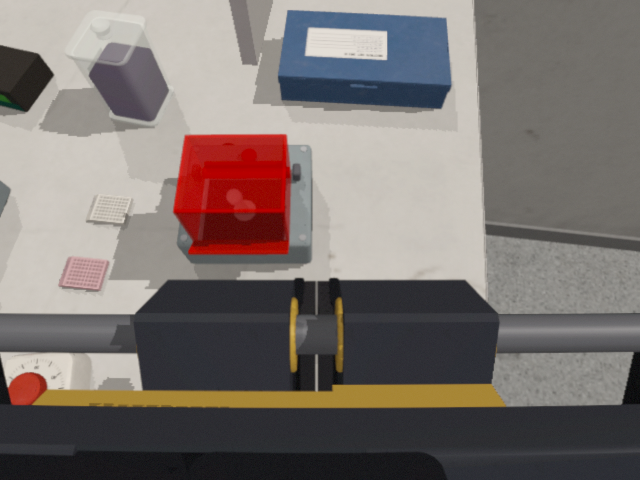

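The wrist picture shows the red box at (245,200), with lip corners about (190,247) and (290,247) and the toggle tip at about (235,197). The fingers are shut at about (318,335). I'll refine the box pose from its deck corners, and project the tip into this view to identify the finger geometry.

```bash
python3 - <<'E'
from h import *
c=get_calibration('wrist');s,R,B=rep()
print('cam',-(np.array(c['R']).T@c['t']),'fx',c['fx'])
p=s['ee_pos']
for z in(.019,0,-.02,-.051):
  print(z,[proj('wrist',p+R@np.array([x,y,z]),c)[0].round(0) for x,y in[(0,0),(-.015,-.0095),(.015,-.0095)]])
for k,uv,z in[('deck rear-y',(312,147),.05),('deck front-y',(312,243),.05),('deck front+y',(183,241),.05),('lip +y',(190,249),.067),('lip -y',(290,249),.067),('hood top r+y',(184,138),.11),('top r-y',(288,138),.11),('top f-y',(291,213),.11),('top f+y',(179,211),.11),]:
  w=onz('wrist',uv,z,c);print(k,w.round(4),'box',(1e3*(B.T@(w-C))).round(1))
def box(x,y,z):return C+B@np.array([x,y,z])
for q in[(50,-55,50),(-50,-55,50),(-50,55,50),(-63,38,67),(-63,-38,67),(-49,35,110)]:print(q,proj('wrist',box(*np.array(q)/1e3),c)[0].round(0))
E
```

```text
t 2.05 tcp [ 0.5266 -0.289   0.2053] q [ 1.02  0.07 -0.35  2.02 -0.72  0.7  -0.3 ] F [ 1.   0.4 -0.6] w 0.0002
tool axes in box (cols)
 [[ 0.003 -0.785  0.619]
 [-1.    -0.001  0.005]
 [-0.004 -0.619 -0.785]]
end centre box mm [-129.9  -60.4  190.3] upper edge [-122.4  -60.4  196.2]
cam [ 0.49244576 -0.29254845  0.36099173] fx 419.986570048243
0.019 [array([319., 302.]), array([282., 280.]), array([355., 280.])]
0 [array([319., 322.]), array([278., 298.]), array([360., 298.])]
-0.02 [array([320., 349.]), array([273., 322.]), array([366., 322.])]
-0.051 [array([321., 410.]), array([261., 377.]), array([381., 377.])]
deck rear-y [ 0.7158 -0.2604  0.05  ] box [ 49.6 -54.7  50. ]
deck front-y [ 0.6232 -0.2722  0.05  ] box [-43.7 -55.3  50. ]
deck front+y [ 0.6123 -0.1682  0.05  ] box [-42.1  49.2  50. ]
lip +y [ 0.5999 -0.182   0.067 ] box [-56.  37.  67.]
lip -y [ 0.6092 -0.2574  0.067 ] box [-55.9 -39.   67. ]
hood top r+y [ 0.6696 -0.1723  0.11  ] box [ 14.3  38.2 110. ]
top r-y [ 0.6785 -0.2482  0.11  ] box [ 14.  -38.1 110. ]
top f-y [ 0.618  -0.2594  0.11  ] box [-47.4 -42.  110. ]
top f+y [ 0.6104 -0.184   0.11  ] box [-45.9  33.7 110. ]
(50, -55, 50) [312. 147.]
(-50, -55, 50) [312. 250.]
(-50, 55, 50) [175. 250.]
(-63, 38, 67) [188. 258.]
(-63, -38, 67) [288. 258.]
(-49, 35, 110) [176. 215.]
```

```bash
python3 - <<'E'
from h import *
im=cv2.imread('pics/w1.png');h=cv2.cvtColor(im,cv2.COLOR_BGR2HSV)
m=((h[...,0]<8)|(h[...,0]>172))&(h[...,1]>150)&(h[...,2]>50)
m[300:]=0
r,cc=np.nonzero(m);print(r.min(),r.max(),cc.min(),cc.max())
for u in(195,240,285):print(u,np.nonzero(m[:,u])[0][[0,-1]])
cv2.imwrite('pics/w1z.png',cv2.resize(im[125:275,165:325],(800,750),interpolation=cv2.INTER_CUBIC)[150:])
E
```

```text
135 254 173 290
195 [135 254]
240 [135 254]
285 [135 253]
```

View pics/w1z.png

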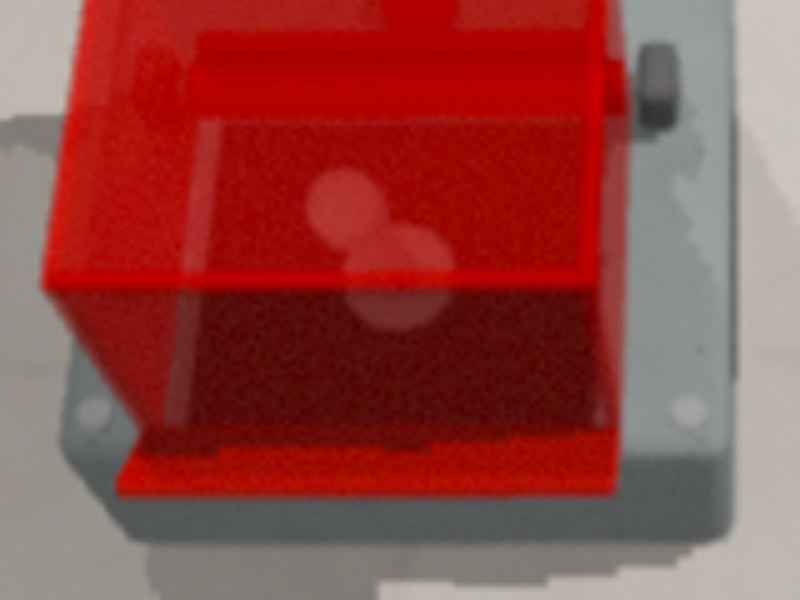

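The lip edge sits at row 254 (predicted 258) and the deck front edge at row 246 (predicted 250), so the box is about 2 mm further on. The lateral match is within 1 mm. I'll now go down in front of the lip.

Request:
{"method": "step_arm", "body": {"commands": [[-0.01, 0.0089, 0.0218, 0, 0, 0], [-0.01, 0.0089, 0.0218, 0, 0, 0], [-0.01, 0.0089, 0.0218, 0, 0, 0], [-0.01, 0.0089, 0.0218, 0, 0, 0], [-0.01, 0.0089, 0.0218, 0, 0, 0], [-0.01, 0.0089, 0.0218, 0, 0, 0], [0, 0, 0, 0, 0, 0], [0, 0, 0, 0, 0, 0], [0, 0, 0, 0, 0, 0]]}}

```text
time: 2.95
ee_pos: [0.5591, -0.2251, 0.0712]
eef_rot: [0.707, -0.625, 0.218, -0.248]
ft_force: [0.4, 0.2, 0.4]
width: 0.0005
```

```bash
sed -i 's/^C=.*/C=np.array([.662,-.212,0]);YAW=.12/' h.py; python3 - <<'E'
from h import *
a=camera('side')[200:360,300:460];b=camera('wrist')[::2,::2]
cv2.imwrite('pics/s2.png',cv2.resize(a,(640,640),interpolation=cv2.INTER_CUBIC)[:600,:,::-1])
rep()
E
```

```text
t 3.05 tcp [ 0.5587 -0.2252  0.071 ] q [ 0.97  0.27 -0.48  2.15 -0.95  0.33 -0.07] F [ 0.6  0.  -0.2] w 0.0003
tool axes in box (cols)
 [[ 0.003 -0.783  0.623]
 [-1.    -0.001  0.003]
 [-0.002 -0.623 -0.783]]
end centre box mm [-92.3  -0.7  56.1] upper edge [-84.8  -0.7  62.1]
```

View pics/s2.png

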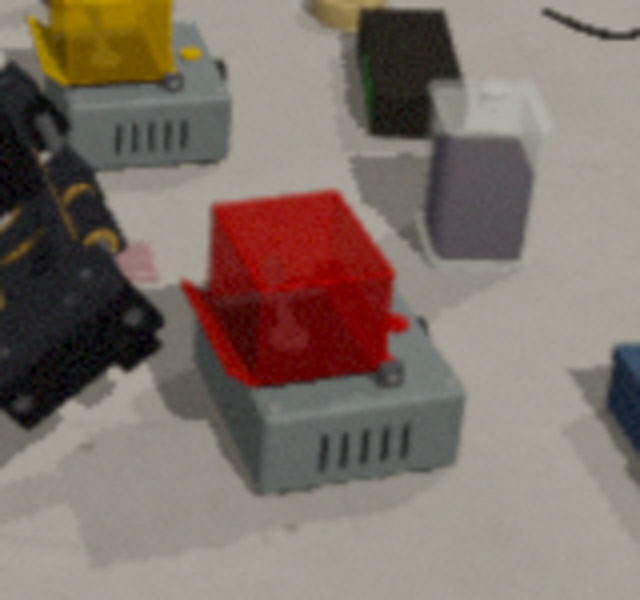

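The fingers stand in front of the lip and are clear of the box. Next I'll slip them under the lip.

Request:
{"method": "step_arm", "body": {"commands": [[-0.0003, -0.005, 0.0082, 0, 0, 0], [-0.0003, -0.005, 0.0082, 0, 0, 0], [-0.0003, -0.005, 0.0082, 0, 0, 0], [0, 0, 0, 0, 0, 0], [0, 0, 0, 0, 0, 0]]}}

```text
time: 3.55
ee_pos: [0.585, -0.2194, 0.0592]
eef_rot: [0.707, -0.626, 0.216, -0.248]
ft_force: [-0.2, 0.8, 1.1]
width: 0.0006
```

```bash
python3 - <<'E'
from h import *
a=camera('scene')[170:290,270:430]
cv2.imwrite('pics/c3.png',cv2.resize(a,(800,600),interpolation=cv2.INTER_CUBIC)[:,:,::-1])
rep()
E
```

```text
t 3.6 tcp [ 0.5847 -0.2196  0.0593] q [ 0.91  0.33 -0.47  2.11 -0.92  0.29 -0.11] F [-0.4 -0.7  1.1] w 0.0003
tool axes in box (cols)
 [[ 0.004 -0.784  0.621]
 [-1.    -0.     0.005]
 [-0.004 -0.621 -0.784]]
end centre box mm [-65.8   1.8  44.4] upper edge [-58.4   1.8  50.3]
```

View pics/c3.png

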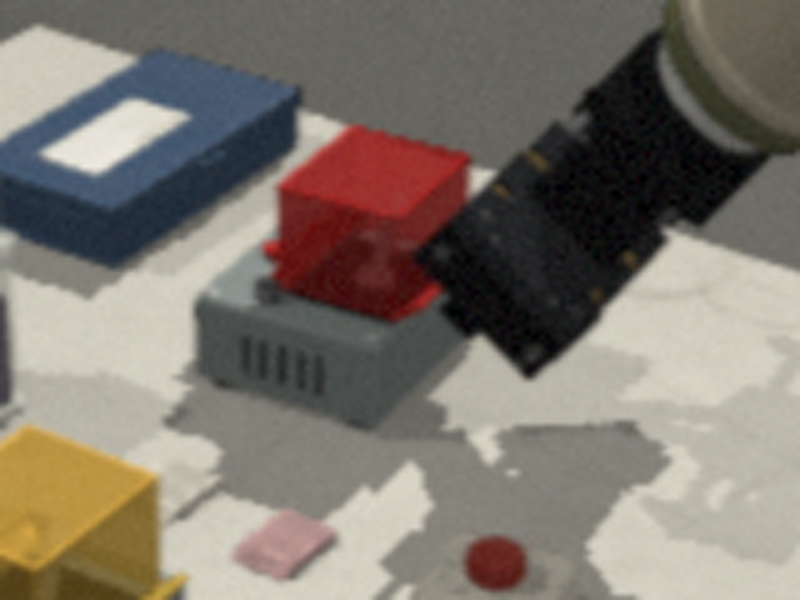

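In this view (guard at about (370,230) in the crop) the guard is still shut. The gripper hangs in front of it at about (440,290), clear of the timer at (495,560). Lifting now.

Request:
{"method": "step_arm", "body": {"commands": [[0, -0.005, -0.0063, 0, 0, 0], [0, -0.005, -0.0063, 0, 0, 0], [0, -0.005, -0.0063, 0, 0, 0], [0, -0.005, -0.0063, 0, 0, 0], [0, 0, 0, 0, 0, 0], [0, 0, 0, 0, 0, 0]]}}

```text
time: 4.2
ee_pos: [0.5849, -0.2201, 0.0922]
eef_rot: [0.707, -0.626, 0.217, -0.248]
ft_force: [-1.1, -0.1, -1.0]
width: 0.0004
```

```bash
python3 - <<'E'
from h import *
a=cv2.resize(camera('scene')[170:290,290:390],(400,480),interpolation=cv2.INTER_CUBIC)
b=cv2.resize(camera('side')[220:340,320:420],(400,480),interpolation=cv2.INTER_CUBIC)
cv2.imwrite('pics/c4.png',np.hstack([a,b])[:,:,::-1])
rep()
E
```

```text
t 4.3 tcp [ 0.5846 -0.2199  0.0915] q [ 0.86  0.26 -0.42  2.1  -0.85  0.36 -0.22] F [-0.5 -1.1 -0. ] w 0.0008
tool axes in box (cols)
 [[ 0.003 -0.784  0.621]
 [-1.    -0.     0.005]
 [-0.004 -0.621 -0.784]]
end centre box mm [-66.    1.5  76.6] upper edge [-58.5   1.5  82.5]
```

View pics/c4.png

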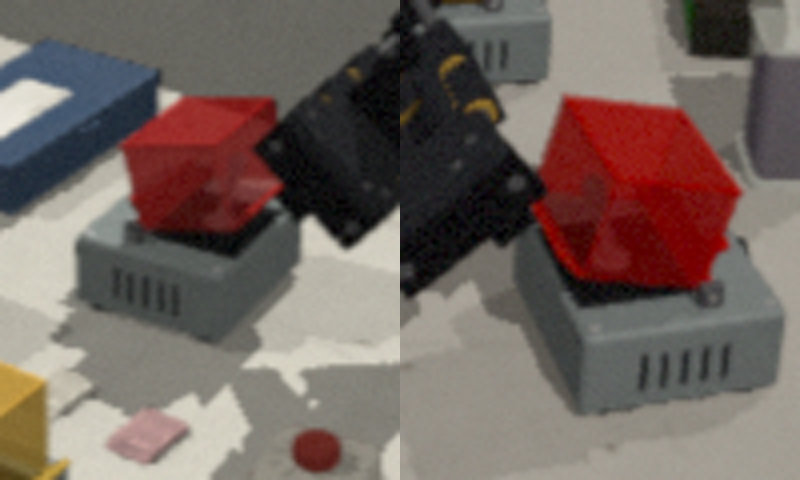

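The guard is lifted about 0.3 rad in both views, and the lip rests on the fingertip backs. I'll go up and forward under the guard's foot, to just before the toggle.

Request:
{"method": "step_arm", "body": {"commands": [[0.0005, -0.0049, 0.0013, 0, 0, 0], [0.0005, -0.0049, 0.0013, 0, 0, 0], [0.0005, -0.0049, 0.0013, 0, 0, 0], [0, 0, 0, 0, 0, 0], [0, 0, 0, 0, 0, 0]]}}

```text
time: 4.8
ee_pos: [0.599, -0.2196, 0.0978]
eef_rot: [0.707, -0.626, 0.217, -0.248]
ft_force: [-1.0, 0.8, -0.6]
width: 0.0006
```

```bash
python3 - <<'E'
from h import *
rep()
E
```

```text
t 4.8 tcp [ 0.599  -0.2196  0.0978] q [ 0.82  0.26 -0.39  2.07 -0.81  0.36 -0.28] F [-1.   0.8 -0.6] w 0.0006
tool axes in box (cols)
 [[ 0.004 -0.783  0.622]
 [-1.    -0.001  0.005]
 [-0.004 -0.622 -0.783]]
end centre box mm [-51.6   0.1  82.9] upper edge [-44.2   0.1  88.8]
```

Request:
{"method": "step_arm", "body": {"commands": [[0, -0.0028, 0.0029, 0, 0, 0], [0, -0.0028, 0.0029, 0, 0, 0], [0, -0.0028, 0.0029, 0, 0, 0], [0, -0.0028, 0.0029, 0, 0, 0], [0, -0.0028, 0.0029, 0, 0, 0], [0, -0.0028, 0.0029, 0, 0, 0], [0, 0, 0, 0, 0, 0]]}}

```text
time: 5.5
ee_pos: [0.6232, -0.2167, 0.0947]
eef_rot: [0.707, -0.626, 0.217, -0.248]
ft_force: [-0.9, -0.9, -0.7]
width: 0.0006
```

```bash
python3 - <<'E'
from h import *
rep()
b=cv2.resize(camera('side')[220:340,320:420],(400,480),interpolation=cv2.INTER_CUBIC)
a=cv2.resize(camera('scene')[170:290,290:390],(400,480),interpolation=cv2.INTER_CUBIC)
cv2.imwrite('pics/c5.png',np.hstack([a,b])[:,:,::-1])
E
```

```text
t 5.5 tcp [ 0.6232 -0.2167  0.0947] q [ 0.77  0.3  -0.37  2.03 -0.77  0.34 -0.34] F [-0.9 -0.9 -0.7] w 0.0006
tool axes in box (cols)
 [[ 0.003 -0.783  0.622]
 [-1.    -0.     0.005]
 [-0.004 -0.622 -0.783]]
end centre box mm [-27.2   0.1  79.9] upper edge [-19.8   0.1  85.8]
```

View pics/c5.png

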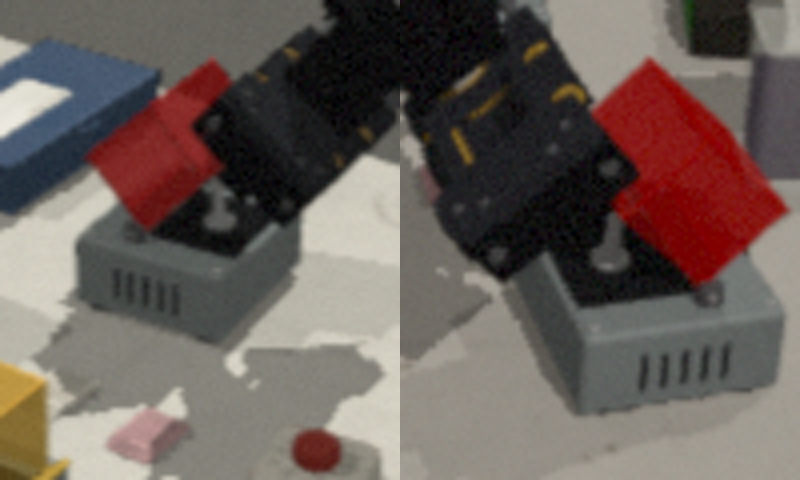

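The guard is up about 0.9 rad and riding on the fingers. The toggle is visible and roughly upright (lever at about (610,235) in the right half). I'll continue with light pushes to the stop.

Request:
{"method": "step_arm", "body": {"commands": [[0, -0.0016, 0.0012, 0, 0, 0], [0, -0.0016, 0.0012, 0, 0, 0], [0, -0.0016, 0.0012, 0, 0, 0], [0, 0, 0, 0, 0, 0]]}}

```text
time: 6.0
ee_pos: [0.6286, -0.2161, 0.0946]
eef_rot: [0.707, -0.626, 0.217, -0.248]
ft_force: [-2.1, -0.8, -0.4]
width: 0.0004
```

Request:
{"method": "step_arm", "body": {"commands": [[0, -0.0012, 0.0009, 0, 0, 0], [0, 0, 0, 0, 0, 0]]}}

```text
time: 6.2
ee_pos: [0.6301, -0.2158, 0.0947]
eef_rot: [0.707, -0.626, 0.217, -0.248]
ft_force: [-2.1, -0.6, -0.8]
width: 0.0008
```

Request:
{"method": "step_arm", "body": {"commands": [[0, -0.0012, 0.0009, 0, 0, 0], [0, 0, 0, 0, 0, 0]]}}

```text
time: 6.4
ee_pos: [0.6313, -0.2157, 0.0945]
eef_rot: [0.707, -0.626, 0.216, -0.248]
ft_force: [-5.2, -0.3, -0.8]
width: 0.0006
```

```bash
python3 - <<'E'
from h import *
rep()
E
```

```text
t 6.4 tcp [ 0.6313 -0.2157  0.0945] q [ 0.75  0.32 -0.36  2.01 -0.75  0.34 -0.36] F [-5.2 -0.3 -0.8] w 0.0006
tool axes in box (cols)
 [[ 0.003 -0.784  0.621]
 [-1.     0.     0.005]
 [-0.004 -0.621 -0.784]]
end centre box mm [-19.1   0.1  79.6] upper edge [-11.7   0.1  85.5]
```

Request:
{"method": "step_arm", "body": {"commands": [[0, -0.0008, 0.0006, 0, 0, 0], [0, 0, 0, 0, 0, 0]]}}

```text
time: 6.6
ee_pos: [0.6318, -0.2158, 0.0943]
eef_rot: [0.707, -0.626, 0.216, -0.247]
ft_force: [-8.2, -1.8, 0.7]
width: 0.0002
```

```bash
python3 - <<'E'
from h import *
rep()
b=cv2.resize(camera('side')[220:340,320:420],(400,480),interpolation=cv2.INTER_CUBIC)
a=cv2.resize(camera('scene')[170:290,290:390],(400,480),interpolation=cv2.INTER_CUBIC)
cv2.imwrite('pics/c6.png',np.hstack([a,b])[:,:,::-1])
E
```

```text
t 6.6 tcp [ 0.6318 -0.2158  0.0943] q [ 0.75  0.32 -0.36  2.01 -0.75  0.34 -0.37] F [-8.2 -1.8  0.7] w 0.0002
tool axes in box (cols)
 [[ 0.003 -0.784  0.62 ]
 [-1.     0.     0.005]
 [-0.004 -0.62  -0.784]]
end centre box mm [-18.7  -0.   79.4] upper edge [-11.2  -0.   85.3]
```

View pics/c6.png

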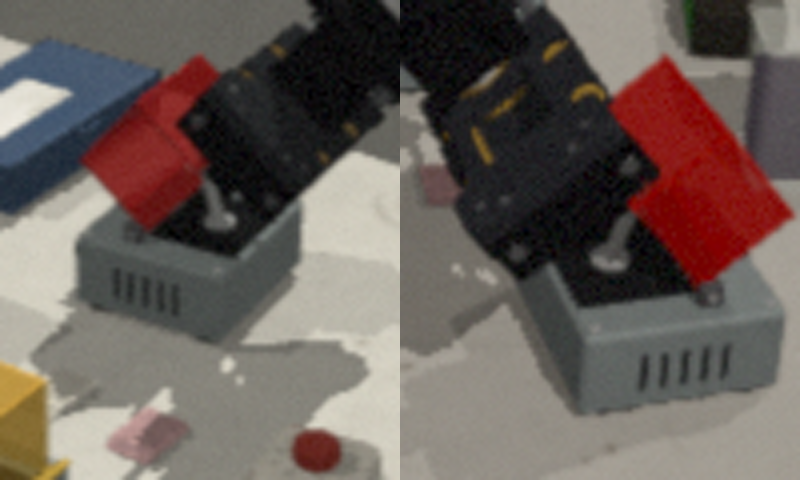

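The lever now leans to the rear, and the force rose sharply to 8 N, so it is at the hard stop. I'll draw straight back.

Request:
{"method": "step_arm", "body": {"commands": [[0, 0.0031, -0.0025, 0, 0, 0], [0, 0.0047, -0.0037, 0, 0, 0], [0, 0.0047, -0.0037, 0, 0, 0], [0, 0.0047, -0.0037, 0, 0, 0], [0, 0.0047, -0.0037, 0, 0, 0], [0, 0.0047, -0.0037, 0, 0, 0], [0, 0.0047, -0.0037, 0, 0, 0], [0, 0.0047, -0.0037, 0, 0, 0], [0, 0.0063, -0.005, 0, 0, 0], [0, 0.0063, -0.005, 0, 0, 0], [0, 0.0063, -0.005, 0, 0, 0], [0, 0.0063, -0.005, 0, 0, 0]]}}

```text
time: 7.9
ee_pos: [0.5544, -0.2253, 0.0948]
eef_rot: [0.707, -0.626, 0.217, -0.248]
ft_force: [0.2, -0.2, -0.2]
width: -0.0001
```

Request:
{"method": "step_arm", "body": {"commands": [[0, 0.011, -0.012, 0, 0, 0], [0, 0.011, -0.018, 0, 0, 0], [0, 0.008, -0.026, 0, 0, 0], [0, 0.005, -0.03, 0, 0, 0], [0, 0.005, -0.03, 0, 0, 0], [0, 0, 0, 0, 0, 0], [0, 0, 0, 0, 0, 0]]}}

```text
time: 8.6
ee_pos: [0.4524, -0.2385, 0.1612]
eef_rot: [0.707, -0.626, 0.217, -0.247]
ft_force: [0.6, -0.1, 0.4]
width: 0.0004
```

```bash
python3 - <<'E'
from h import *
rep()
a=camera('wrist')[:300]
b=cv2.resize(camera('side')[220:340,320:420],(360,300),interpolation=cv2.INTER_CUBIC)
c=cv2.resize(camera('scene')[170:290,290:390],(360,300),interpolation=cv2.INTER_CUBIC)
i=np.vstack([a[:,:640],np.hstack([c[:,:320],b[:,:320]])])
cv2.imwrite('pics/c7.png',i[:,:,::-1])
E
```

```text
t 8.6 tcp [ 0.4524 -0.2385  0.1612] q [ 1.08 -0.08 -0.37  2.26 -0.9   0.66 -0.1 ] F [ 0.6 -0.1  0.4] w 0.0004
tool axes in box (cols)
 [[ 0.002 -0.783  0.622]
 [-1.    -0.     0.003]
 [-0.002 -0.622 -0.783]]
end centre box mm [-199.4   -1.2  146.3] upper edge [-192.    -1.2  152.2]
```

View pics/c7.png

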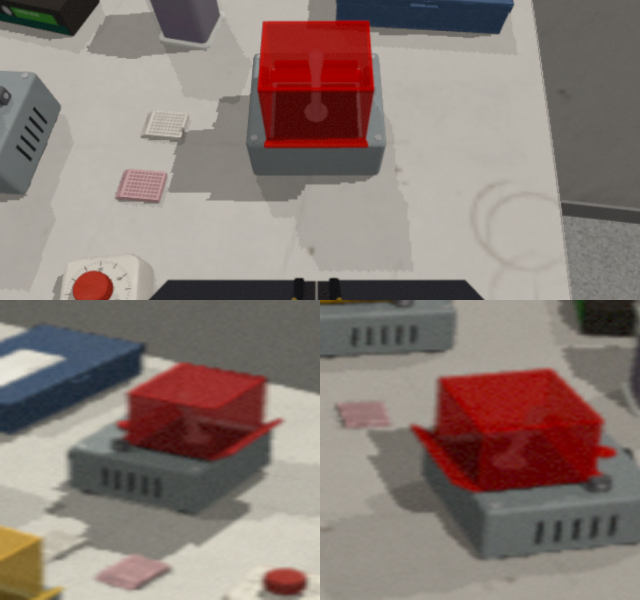

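The guard is shut, and the toggle tip shows at about (317,57) in the wrist view. I'll check that against the predicted on position, then hand in.

```bash
python3 - <<'E'
from h import *
s,R,B=rep();c=get_calibration('wrist')
for k,a in(('off',-.3),('0.4',.1),('on',.3)):
    print(k,proj('wrist',C+B@np.array([-.019+.046*np.sin(a),0,.052+.046*np.cos(a)]),c).round(0))
print('pivot',proj('wrist',C+B@np.array([-.019,0,.052]),c).round(0))
E
```

```text
t 8.75 tcp [ 0.4528 -0.2374  0.16  ] q [ 1.08 -0.07 -0.37  2.26 -0.9   0.67 -0.1 ] F [ 0.5 -0.1  0.7] w 0.0006
tool axes in box (cols)
 [[ 0.004 -0.784  0.621]
 [-1.    -0.     0.006]
 [-0.005 -0.621 -0.784]]
end centre box mm [-1.990e+02 -1.000e-01  1.451e+02] upper edge [-1.915e+02 -1.000e-01  1.510e+02]
off [[319.  84.]]
0.4 [[319.  62.]]
on [[319.  55.]]
pivot [[319. 111.]]
```

```bash
python3 -c "
from bench import *
print(close_job())"
```

```text
the job is handed in; nothing more can be done
None
```

The microtome's motor drive is switched on and the red guard is shut again; I handed the job in at about 8.8 s of the 35 s allowed. With the gripper shut and tilted forward, I lifted the guard on the fingertips and pushed the toggle over to the rear. Then I drew straight back, and the guard dropped shut.

- **Toggle:** during the push, the force rose quickly from about 2 N to 8 N, which means it reached the hard stop. Afterwards its tip was at about row 57 in the wrist picture. I had worked out row 55 for on and row 84 for off.
- **Guard and robot:** the last pictures from all three cameras show the guard shut. The robot is about 13 cm in front of it, touching nothing, with less than 1 N on the wrist.
- **Other objects:** the last pictures show the timer and cassettes in place, and the parts of the jar and yellow box that are in view look unmoved. I didn't look again at the forceps, dye bottle or blade dispenser; the arm stayed well above the desk there.
- **One disagreement:** my views put the front of the box about 3 mm apart. I shifted its position by 2 mm, and the toggle stopped about 3 mm further back than I had calculated.

I viewed 10 pictures, counting crops.

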